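Set the microscope lamp dimmer to its marker

TASK

Set the brightness of the microscope lamp for the class: of the two cream dimmer units on the bench, take the one whose slider has the flat bar grip, and slide that grip along its track until it is level with the small black marker clip on the edge of its own panel, then let go. Leave the other unit's slider, the one with the round knob, where it is.

Things in the scene. Friction and masses are not known exactly. Their poses are not given: they have to be found in the camera images.
- lamp_grip (a point): Top centre of the lamp dimmer's grip: upright flat black bar, 36 mm across the track, 14 mm thick along it, 40 mm tall, top 76 mm above the bench. y lies along the straight level track, x across it, z up. It slides only along y (140 mm travel, about 2 N), stays where left, starts near the -y end. Free all round down to the panel, but for things up to 5 mm high on the panel's +x edge.
- lamp_mark (a point): Where the top centre of the bar grip should come: on the track's centre line, level with the fixed black marker clip on the panel's +x edge (12 mm wide along the track, 5 mm high, its tip 28 mm from the centre line). Axes as lamp_grip; it lies to the +y side of the grip's start, short of the track's end. The unit is a fixed cream box 110 x 220 mm (220 along the track), panel 35 mm high.
- stirrer_grip (a point): Top centre of the grip on the other unit (the stirrer's dimmer: same box, with a marker clip of its own): a round black knob 26 mm in diameter on a thinner neck, 40 mm tall in all, top 76 mm above the bench. Leave it alone. Its y axis lies along its track.
There are look-alikes about, which are no part of the job. What is shaped like the part that bears lamp_grip but blue is not meant.

How it is judged:
At the end, for the whole second after the job is handed in: The lamp dimmer's bar grip stands within 10 mm, along its track, of its marker clip (y of lamp_grip in the frame of lamp_mark between -0.01 and 0.01 m); the robot touches nothing.
It fails at once if the other dimmer's round knob is moved by more than 10 mm (distance of stirrer_grip from where it was at the start of the episode above 0.01 m).
It also fails if it takes over 35 s, if anything falls off the work surface, if the arm or the gripper's body presses on something with over 40 N, if the wrist force passes 120 N, or if a joint passes its speed limit or range.

ROBOT

A 6-joint arm with a two-finger parallel gripper is mounted at the origin on the work surface. World frame = base frame: x ahead of the robot, y to its left, z up, the work surface at z = 0. Lengths are in m, angles in rad, forces in N, time in s.
With the tool pointing down it reaches from about 0.3 to 0.875 m from the base axis. Payload 6.4 kg.
Tool frame: the origin (TCP) lies midway between the tips of the shut fingers; the grasp point (between the pads) lies 19 mm behind it; x points along the fingers, y is the direction in which the jaws open and shut, and the axes are right-handed (so a half turn about x gives the same grasp; the last joint's range is limited). The gripper opens to 85 mm and grips with 20 to 120 N. Pads are 22 mm wide; open, the fingers measure 114 mm over their backs; the gripper's body (76 mm by 85 mm) begins 54 mm behind the grasp point. The pads swing forward as they close: fully open they stand 13 mm farther back than shut.
Start: joints at [-1.482, 0.181, 1.607, -0, 1.354, -0.206], TCP at [0.167, -0.55, 0.231] pointing down, gripper open.
Joint ranges: [-2.99, 2.99], [-0.89, 2.07], [0.3, 2.58], [-1.14, 4.28], [0, 2.63], [-3.12, 3.12]. Speed limits (rad/s): [2.57, 2.57, 3.01, 3.14, 3.14, 3.14].

INTERFACE

Orientations are given as a unit quaternion [w, x, y, z].
In Python, from bench import ctrl gives the robot as it stands.
- The arm moves only by the tool servo_tool, never from a script. Its argument "targets" is a list of rows, each a list of 7 numbers: the turn, a rotation vector about the tool's x, y, z in rad, then the shift along the tool's x, y, z in mm, then the opening, from -1 (shut) to 1 (fully open). A call has exactly 8 rows; each row is the pose to reach, as a shift and turn from the pose measured when the call began, along the tool's axes at that moment; what a row does not reach only later rows make up. A row lasts 1/8 s, in which the tool goes at most 62.5 mm and 10.7 degrees, less where a joint would pass 70% of its speed; a pose out of reach is approached as far as the arm can. A call with a gripper value outside its range is refused whole. The fingers move at their own pace and stop on an object; the grip force is fixed at half the most. Time passes only in rows, so rows that repeat a pose let the fingers close, or fill a call up. It gives the time, the measured TCP pose, the force and the opening at its end, in the units of the state.
- ctrl.get_obs(): the state, without advancing time (a new reading comes with each control period).
- ctrl.camera(name): name is "scene" or "top" or "wrist"; returns a dict with "pixels" (400x640x3 uint8, blue, green, red), "intrinsics" (3x3 intrinsics, pixels), "D" ([k1, k2, p1, p2, k3] as OpenCV has them; the pictures are not rectified), "R" (3x3) and "t" (3): a world point X has camera coordinates R X + t; the wrist camera has in their place "tool_from_camera" (4x4, takes a point from camera to tool coordinates, whose origin is the TCP and whose axes are the tool frame's). Camera axes: x right, y down, z forward; pixel columns grow to the right and rows downward; lengths in m; the calibration is good to about 2 mm. A picture is of the moment at which its call begins: read the wrist's pose just before it. There is no depth.
- ctrl.hand_in(): hands the job in, once; it reports no verdict.
The state is a dict: "time_s": time; "q": joint angles; "dq": joint speeds; "joint_efforts": joint torques, N m; "eef_pos": TCP position; "eef_rot": TCP orientation; "wrist_force": force on the tool from outside, world axes, zero at the start; "torque": the same for the moment, N m; "opening": opening from 0.0 (shut) to 1.0 (fully open).
Only numpy, scipy, OpenCV 4.12 (cv2) and the standard library are available. Lean on these libraries where they do the work, as an engineer would, in place of code of your own. Each camera call takes 0.05 s, during which the arm holds its last target.

## Working session

There is one attempt and no reset: what is moved stays moved. The work goes in short steps, Python scripts to look and compute and a tool call to move; the robot and the scene stay as the last step left them, time stands still between calls to the robot, and variables do not carry over. Pictures are saved under pics/ and viewed, and the job is handed in when it is done.

Besides the shell and the picture viewer there is one more tool, called after "Emit:" by a JSON object that holds its "fn" and its "kwargs". servo_tool: Moves the arm, as the interface text tells. Its arguments: {"type":"object","properties":{"targets":{"type":"array","items":{"type":"array","items":{"type":"number"}}}},"required":["targets"]}

```bash
mkdir -p pics; ls
cat > h.py <<'E'
import numpy as np, cv2, pickle
from bench import ctrl
def snap(name,tag):
    o=ctrl.get_obs(); c=ctrl.camera(name); c=dict(c); c['obs']=o
    pickle.dump(c,open(f'pics/{tag}.pkl','wb')); cv2.imwrite(f'pics/{tag}.png',c['pixels']); return c
def load(tag): return pickle.load(open(f'pics/{tag}.pkl','rb'))
def Rt(c):
    if 'R' in c: return np.array(c['R']),np.array(c['t'])
    from scipy.spatial.transform import Rotation as Ro
    q=np.array(c['obs']['eef_rot']); T=np.eye(4); T[:3,:3]=Ro.from_quat(q[[1,2,3,0]]).as_matrix(); T[:3,3]=c['obs']['eef_pos']
    W=np.linalg.inv(T@np.array(c['tool_from_camera'])); return W[:3,:3],W[:3,3]
def pix2z(c,uv,z):
    R,t=Rt(c); p=cv2.undistortPoints(np.array(uv,float).reshape(-1,1,2),np.array(c['intrinsics']),np.array(c['D'])).reshape(-1,2)
    o=-R.T@t; out=[]
    for a in p:
        d=R.T@np.array([a[0],a[1],1]); out.append(o+d*(z-o[2])/d[2])
    return np.array(out)
def proj(c,X):
    R,t=Rt(c); return cv2.projectPoints(np.array(X,float).reshape(-1,1,3),cv2.Rodrigues(R)[0],t,np.array(c['intrinsics']),np.array(c['D']))[0].reshape(-1,2)
E
python3 - <<'E'
from h import *
for n in ('scene','top','wrist'):
    c=snap(n,n+'0')
o=ctrl.get_obs(); print(o)
E
```

```text
pics
{'time_s': 0.15, 'q': array([-1.48232211e+00,  1.81378299e-01,  1.60773603e+00, -4.10077970e-06,
        1.35380604e+00, -2.06297963e-01]), 'dq': array([ 0.00079146, -0.00112339, -0.00280563,  0.00060536, -0.00026378,
       -0.00076832]), 'joint_efforts': array([ 2.49663090e-04, -4.45269048e+01, -3.51693177e+01, -2.68388239e-04,
        5.94273661e-03, -2.32033102e-05]), 'eef_pos': array([ 0.16703016, -0.54978238,  0.2306071 ]), 'eef_rot': array([ 0.1033724 ,  0.69946658,  0.10430977, -0.69941413]), 'wrist_force': array([-0.4660077 ,  0.21763704, -0.33558084]), 'torque': array([-0.05836854, -0.00311671, -0.04425843]), 'opening': 1.0007397288889366}
```

View pics/scene0.png

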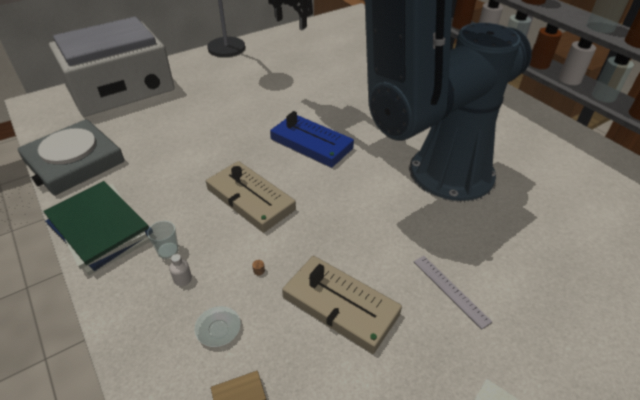

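View pics/top0.png

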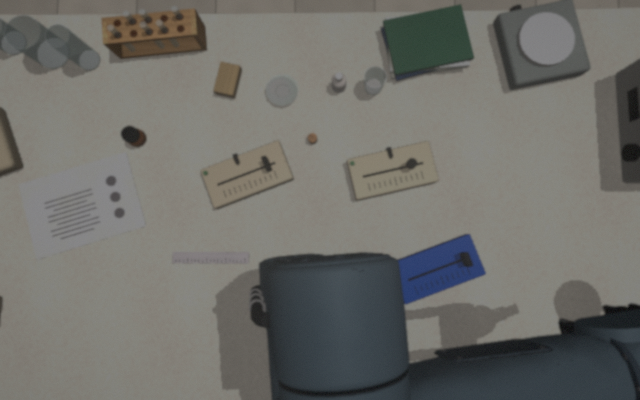

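View pics/wrist0.png

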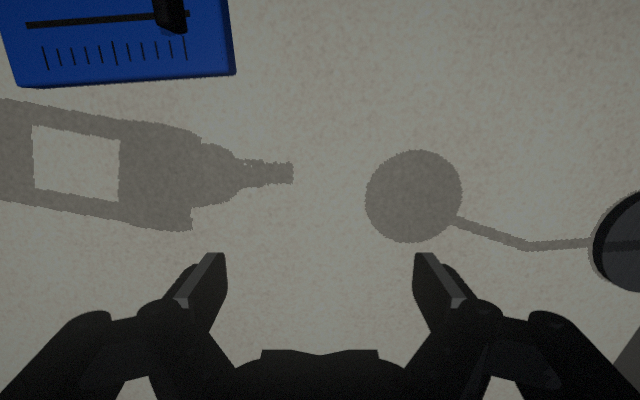

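Run:
```python
from h import *
t=cv2.imread('pics/top0.png'); s=cv2.imread('pics/scene0.png')
r=lambda im:cv2.resize(im,(780,None) if 0 else (780,390),interpolation=cv2.INTER_CUBIC)
cv2.imwrite('pics/c_top.png',cv2.resize(t[135:215,190:300],(770,560),interpolation=cv2.INTER_CUBIC))
a=cv2.resize(s[150:240,195:305],(400,327),interpolation=cv2.INTER_CUBIC)
b=cv2.resize(s[250:355,275:408],(400,316),interpolation=cv2.INTER_CUBIC)
cv2.imwrite('pics/c_sc.png',np.hstack([a[:316],b]))
```

```text
(no output)
```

View pics/c_top.png

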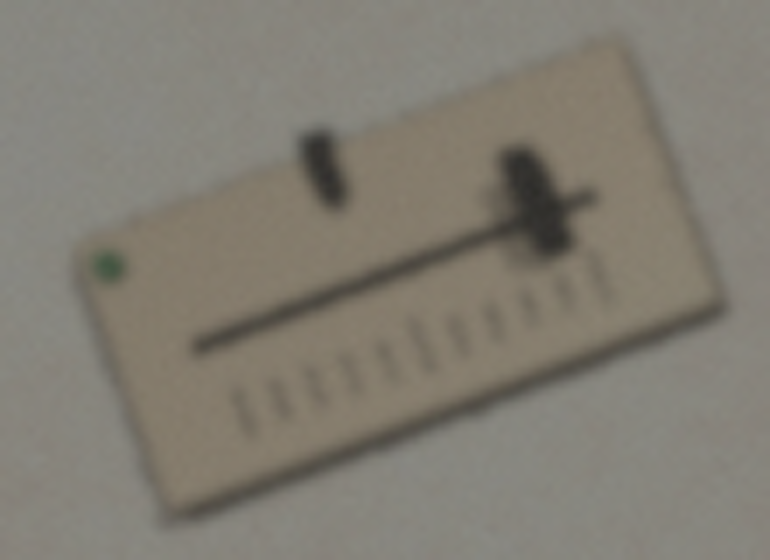

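View pics/c_sc.png

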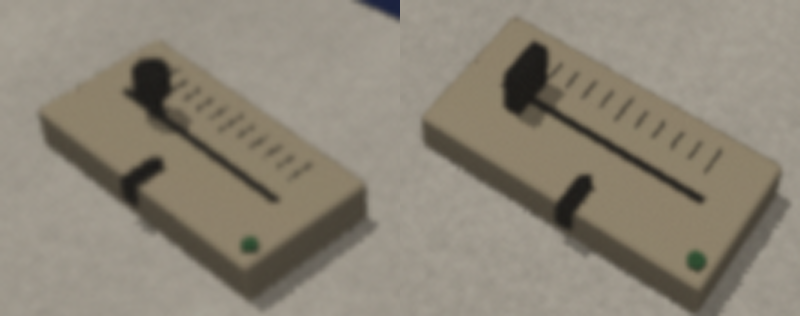

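Candidates: cream unit at top-view (247,173) with an upright flat bar, cream unit at (392,170) with a round knob on a neck, and the blue look-alike at (442,268). The crops show the first one (scene (342,302)) has the flat bar, so it is the lamp dimmer. Its clip is at top-view about (237,159).

Run:
```python
from h import *
c=load('top0')
f=lambda p:[190+(p[0]+.5)/7-.5,135+(p[1]+.5)/7-.5]
P=lambda L,z:pix2z(c,[f(p) for p in L],z)
tr=P([(198,347),(592,195)],.035); print('track',tr)
co=P([(80,245),(620,38),(725,305),(165,512)],.035); print('corners',co, np.linalg.norm(np.diff(co,axis=0),axis=1))
y=(tr[0]-tr[1]);print(np.linalg.norm(y));y/=np.linalg.norm(y); ye=(co[0]-co[1]); print(np.degrees(np.arctan2(y[1],y[0])),np.degrees(np.arctan2(ye[1],ye[0])),np.degrees(np.arctan2(*(co[3]-co[2])[[1,0]])))
g=P([(535,200)],.076)[0]; clip=P([(318,135),(338,205)],.038); print('grip',g,'clip',clip)
ctr=co.mean(0)
for n,p in (('g',g),('c1',clip[0]),('c2',clip[1]),('t0',tr[0]),('t1',tr[1])): d=p-ctr; print(n,d@y,d@np.array([y[1],-y[0],0]))
# scene
s=load('scene0')
b=lambda p:[275+(p[0]+.5)*133/400-.5,250+(p[1]+.5)*105/316-.5]
g2=pix2z(s,[b((537-400,52))],.076)[0]
m=pix2z(s,[b((585-400,183)),b((566-400,205))],.039)
print(g2,m)
for p in (g2,m[0],m[1]): d=p-ctr; print(d@y,d@np.array([y[1],-y[0],0]))
```

```text
track [[0.46783399 0.2481018  0.035     ]
 [0.52423016 0.10262664 0.035     ]]
corners [[0.5062851  0.29293676 0.035     ]
 [0.58366045 0.09276114 0.035     ]
 [0.48268092 0.05289776 0.035     ]
 [0.40653954 0.2588183  0.035     ]] [0.21460947 0.10856313 0.21954676]
0.1560241944767402
111.1897546420928 111.13337542270622 110.29242803532664
grip [0.51436554 0.11708681 0.076     ] clip [[0.5467575  0.20441656 0.038     ]
 [0.52033285 0.19647753 0.038     ]]
g -0.060469982675512166 -0.0024488878736817115
c1 0.009246945008692118 0.059319025330873236
c2 0.011396075528453717 0.03181136992391213
t0 0.07850607249778549 0.0015220340534582196
t1 -0.07751812197895473 0.001522034053458218
[0.51006124 0.12133006 0.076     ] [[0.52657967 0.20234768 0.039     ]
 [0.54596278 0.20885829 0.039     ]]
-0.05495779820784673 -0.004928403145586381
0.014611377243022531 0.039757642665239255
0.013675620348299796 0.06018354398936186
```

```bash
cat >> h.py <<'E'
from scipy.spatial.transform import Rotation as Ro
def delta(pos,yaw):
    # tool x down, tool y at yaw (or yaw+180)
    o=ctrl.get_obs(); q=np.array(o['eef_rot']); R0=Ro.from_quat(q[[1,2,3,0]]).as_matrix()
    for k in (0,np.pi):
        ty=np.array([np.cos(yaw+k),np.sin(yaw+k),0]); tx=np.array([0,0,-1.]); R1=np.c_[tx,ty,np.cross(tx,ty)]
        print('turn',np.round(Ro.from_matrix(R0.T@R1).as_rotvec(),3),'shift mm',np.round(1000*R0.T@(np.array(pos)-o['eef_pos']),1))
    print('R0',R0.round(3).tolist(),'q6',o['q'][5],'q1',o['q'][0],'t',o['time_s'])
E
python3 - <<'E'
from h import *
delta([0.515,0.12,0.20],np.radians(111))
print(load('wrist0')['tool_from_camera'])
E
```

```text
turn [3.07e+00 2.00e-03 0.00e+00] shift mm [  31.5 -539.8 -527.5]
turn [-0.072 -0.     0.001] shift mm [  31.5 -539.8 -527.5]
R0 [[-0.0, 0.291, -0.957], [0.001, -0.957, -0.291], [-1.0, -0.001, -0.0]] q6 -0.20629796317569682 q1 -1.482322108400825 t 0.15
[[ 1.43930086e-04 -2.90147296e-01  9.56981988e-01 -1.42325602e-01]
 [ 9.99999637e-01  8.45003593e-04  1.05796634e-04  3.76812388e-04]
 [-8.39349825e-04  9.56981626e-01  2.90147312e-01 -7.37652051e-02]
 [ 0.00000000e+00  0.00000000e+00  0.00000000e+00  1.00000000e+00]]
```

Emit:
{"fn": "servo_tool", "kwargs": {"targets": [[0,0,0,0,-54,-53,1],[-0.02,0,0,0,-108,-106,1],[-0.04,0,0,0,-162,-159,1],[-0.07,0,0,0,-216,-212,1],[-0.07,0,0,0,-260,-255,1],[-0.07,0,0,0,-300,-293,1],[-0.07,0,0,0,-340,-332,1],[-0.07,0,0,0,-380,-371,1]]}}

```text
time_s: 1.15
eef_pos: [0.3977, -0.1044, 0.2313]
eef_rot: [0.128, 0.696, 0.128, -0.695]
wrist_force: [1.0, -1.3, -0.1]
opening: 0.995
```

Run:
```python
from h import *
print(ctrl.get_obs()['eef_pos'])
delta([0.515,0.12,0.20],np.radians(111))
```

```text
[ 0.397721   -0.10441052  0.23133698]
turn [3.14e+00 1.00e-03 1.00e-03] shift mm [  31.6 -167.9 -189.5]
turn [-0.002 -0.001  0.001] shift mm [  31.6 -167.9 -189.5]
R0 [[0.001, 0.356, -0.934], [0.001, -0.934, -0.356], [-1.0, -0.001, -0.001]] q6 0.6579644305190407 q1 -0.5481580688962556 t 1.15
```

Emit:
{"fn": "servo_tool", "kwargs": {"targets": [[0,0,0,0,-35,-40,1],[0,0,0,10,-75,-85,1],[0,0,0,20,-115,-130,1],[0,0,0,25,-145,-165,1],[0,0,0,30,-168,-190,1],[0,0,0,30,-168,-190,1],[0,0,0,30,-168,-190,1],[0,0,0,30,-168,-190,1]]}}

```text
time_s: 2.15
eef_pos: [0.5152, 0.1193, 0.2018]
eef_rot: [0.128, 0.696, 0.128, -0.695]
wrist_force: [0.1, -0.7, -0.1]
opening: 1.0
```

Run:
```python
from h import *
c=snap('wrist','w1'); print(c['obs']['eef_pos'],c['obs']['dq'].round(3))
```

```text
[0.51518088 0.1192974  0.20180762] [-0.004 -0.003 -0.003  0.001 -0.001  0.002]
```

View pics/w1.png

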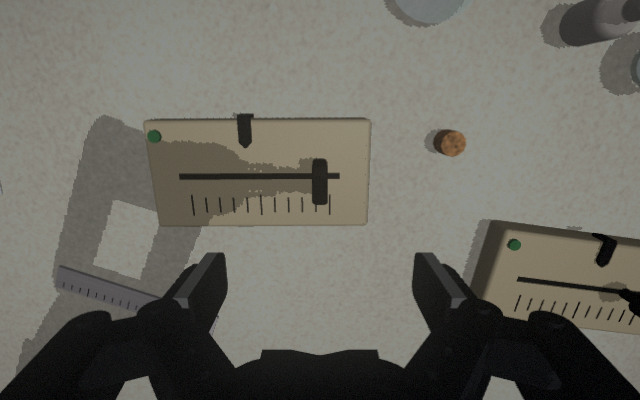

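Run:
```python
from h import *
c=load('w1'); cv2.imwrite('pics/cw1.png',cv2.resize(cv2.convertScaleAbs(c['pixels'][105:235,220:350],alpha=2),(780,780)[:1]+(600,) if 0 else (598,598),interpolation=cv2.INTER_CUBIC))
```

```text
(no output)
```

View pics/cw1.png

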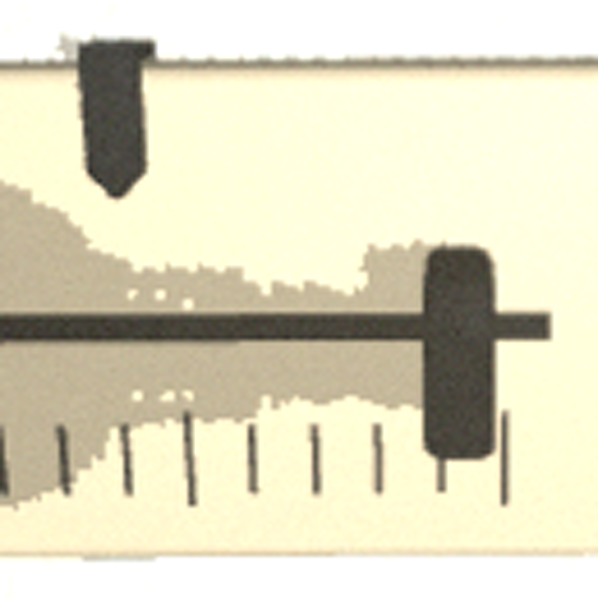

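Run:
```python
from h import *
c=load('w1'); f=lambda p:[220+(p[0]+.5)/4.6-.5,105+(p[1]+.5)/4.6-.5]
P=lambda L,z:pix2z(c,[f(p) for p in L],z)
y=np.array([-0.356,0.934,0]);y/=np.linalg.norm(y);x=np.array([y[1],-y[0],0])
tip=P([(116,197)],.040)[0]; tr=P([(0,327),(550,325)],.036); g=P([(424,350),(494,350)],.076); gx=P([(459,247),(459,460)],.076)
full=pix2z(c,[(180,177),(339,176)],.036)
print('track dir',np.degrees(np.arctan2(*(full[0]-full[1])[[1,0]])), np.linalg.norm(full[0]-full[1]))
for n,A in (('tip',tip),('tr',tr),('g',g),('gx',gx),('full',full),('tcp',c['obs']['eef_pos'])):
    for p in np.atleast_2d(A): print(n,p.round(4),'y',round(p@y,4),'x',round(p@x,4))
```

```text
track dir 111.21425378161128 0.15820135015197595
tip [0.5197 0.1968 0.04  ] y -0.0013 x 0.5557
tr [0.4831 0.2127 0.036 ] y 0.0266 x 0.5272
tr [0.5258 0.1019 0.036 ] y -0.0921 x 0.5276
g [0.5204 0.1279 0.076 ] y -0.0659 x 0.5318
g [0.5251 0.1155 0.076 ] y -0.0791 x 0.5318
gx [0.5411 0.1287 0.076 ] y -0.0725 x 0.5514
gx [0.5024 0.1139 0.076 ] y -0.0725 x 0.51
full [0.4678 0.2492 0.036 ] y 0.0663 x 0.5259
full [0.525  0.1017 0.036 ] y -0.0919 x 0.5268
tcp [0.5152 0.1193 0.2018] y -0.072 x 0.5239
```

Emit:
{"fn": "servo_tool", "kwargs": {"targets": [[0,0,0,30,0,-3,1],[0,0,0,60,0,-3,1],[0,0,0,90,0,-3,1],[0,0,0,115,0,-3,1],[0,0,0,135,0,-3,1],[0,0,0,148,0,-3,1],[0,0,0,153,0,-3,1],[0,0,0,153,0,-3,1]]}}

```text
time_s: 3.2
eef_pos: [0.5184, 0.1203, 0.0492]
eef_rot: [0.127, 0.696, 0.128, -0.695]
wrist_force: [-0.5, -0.6, -0.2]
opening: 0.996
```

Run:
```python
from h import *
c=snap('wrist','w2'); print(c['obs']['eef_pos'],c['obs']['wrist_force'])
```

```text
[0.51843656 0.12028237 0.04916923] [-0.49704543 -0.60642354 -0.23032235]
```

View pics/w2.png

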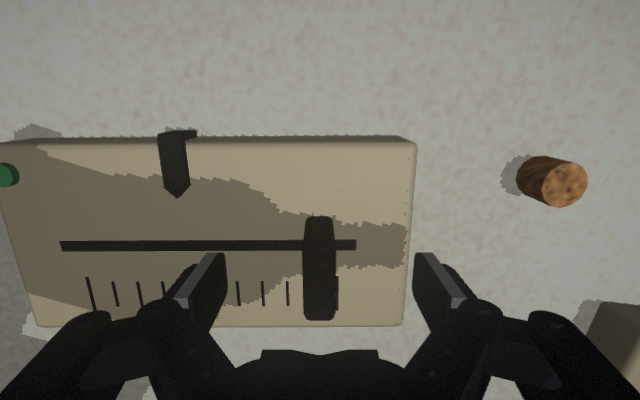

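The bar (320,268) stands centred between the open jaws, with the clip tip at (177,197). Closing now.

Emit:
{"fn": "servo_tool", "kwargs": {"targets": [[0,0,0,0,0,0,-1],[0,0,0,0,0,0,-1],[0,0,0,0,0,0,-1],[0,0,0,0,0,0,-1],[0,0,0,0,0,0,-1],[0,0,0,0,0,0,-1],[0,0,0,0,0,0,-1],[0,0,0,0,0,0,-1]]}}

```text
time_s: 4.25
eef_pos: [0.5188, 0.1204, 0.0498]
eef_rot: [0.128, 0.696, 0.128, -0.695]
wrist_force: [-2.2, 0.8, 4.9]
opening: 0.151
```

Run:
```python
from h import *
c=snap('wrist','w3'); print(c['obs']['eef_pos'],c['obs']['wrist_force'],c['obs']['opening'])
delta(c['obs']['eef_pos']+0.0712*np.array([np.cos(np.radians(111.2)),np.sin(np.radians(111.2)),0]),np.radians(111.1))
```

```text
[0.51883462 0.1204025  0.04979418] [-2.23163277  0.84044449  4.89831802] 0.1514162475014008
turn [ 3.136e+00 -0.000e+00  3.000e-03] shift mm [ -0.1 -71.2   0.4]
turn [-0.005 -0.002 -0.   ] shift mm [ -0.1 -71.2   0.4]
R0 [[0.002, 0.355, -0.935], [0.001, -0.935, -0.355], [-1.0, 0.0, -0.002]] q6 1.2120457976316006 q1 0.0046106478031009675 t 4.3
```

View pics/w3.png

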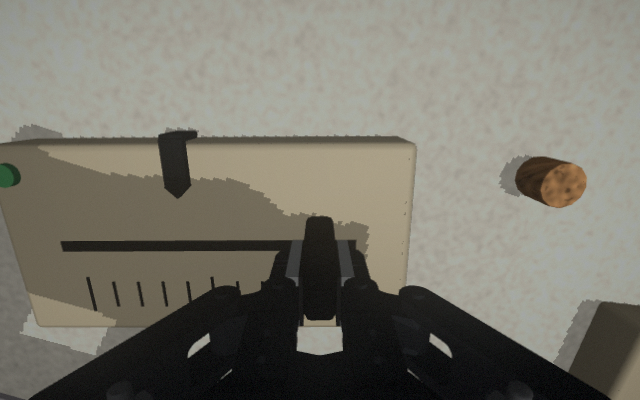

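Emit:
{"fn": "servo_tool", "kwargs": {"targets": [[0,0,0,0,-10,0,-1],[0,0,0,0,-22,0,-1],[0,0,0,0,-35,0,-1],[0,0,0,0,-48,0,-1],[0,0,0,0,-60,0,-1],[0,0,0,0,-68,0,-1],[0,0,0,0,-71,0,-1],[0,0,0,0,-71,0,-1]]}}

```text
time_s: 5.3
eef_pos: [0.4927, 0.1881, 0.0498]
eef_rot: [0.127, 0.696, 0.128, -0.695]
wrist_force: [-2.7, -0.0, 5.6]
opening: 0.153
```

Run:
```python
from h import *
c=snap('wrist','w4'); print(c['obs']['eef_pos'],c['obs']['wrist_force'],c['obs']['opening'])
```

```text
[0.49274155 0.18811663 0.04977626] [-2.74920412 -0.02234986  5.5859323 ] 0.15339048063776936
```

View pics/w4.png

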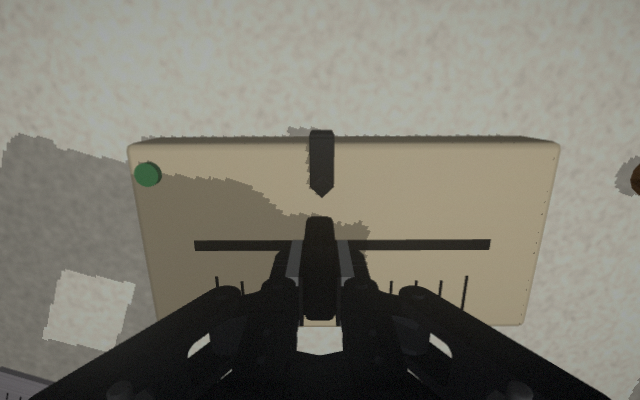

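The bar (319,268) is in line with the clip tip (321,197), about 1 mm off. Releasing and then lifting.

Emit:
{"fn": "servo_tool", "kwargs": {"targets": [[0,0,0,0,0,0,1],[0,0,0,0,0,0,1],[0,0,0,0,0,0,1],[0,0,0,0,0,0,1],[0,0,0,0,0,0,1],[0,0,0,0,0,0,1],[0,0,0,0,0,0,1],[0,0,0,0,0,0,1]]}}

```text
time_s: 6.35
eef_pos: [0.4927, 0.1881, 0.0498]
eef_rot: [0.127, 0.696, 0.128, -0.695]
wrist_force: [0.2, -0.8, -0.1]
opening: 0.998
```

Emit:
{"fn": "servo_tool", "kwargs": {"targets": [[0,0,0,-20,0,0,1],[0,0,0,-45,0,0,1],[0,0,0,-75,0,0,1],[0,0,0,-105,0,0,1],[0,0,0,-130,0,0,1],[0,0,0,-145,0,0,1],[0,0,0,-150,0,0,1],[0,0,0,-150,0,0,1]]}}

```text
time_s: 7.35
eef_pos: [0.4923, 0.1878, 0.1993]
eef_rot: [0.127, 0.696, 0.128, -0.695]
wrist_force: [0.3, -0.4, -0.6]
opening: 1.004
```

Run:
```python
from h import *
c=snap('wrist','w5'); print(c['obs']['eef_pos'],c['obs']['wrist_force'],c['obs']['opening'])
snap('scene','s5'); 
cv2.imwrite('pics/cw5.png',cv2.resize(cv2.convertScaleAbs(c['pixels'][105:235,255:385],alpha=2),(598,598),interpolation=cv2.INTER_CUBIC))
```

```text
[0.49230566 0.18779655 0.1992639 ] [ 0.31913455 -0.42126924 -0.64812991] 1.0038895546588185
```

View pics/cw5.png

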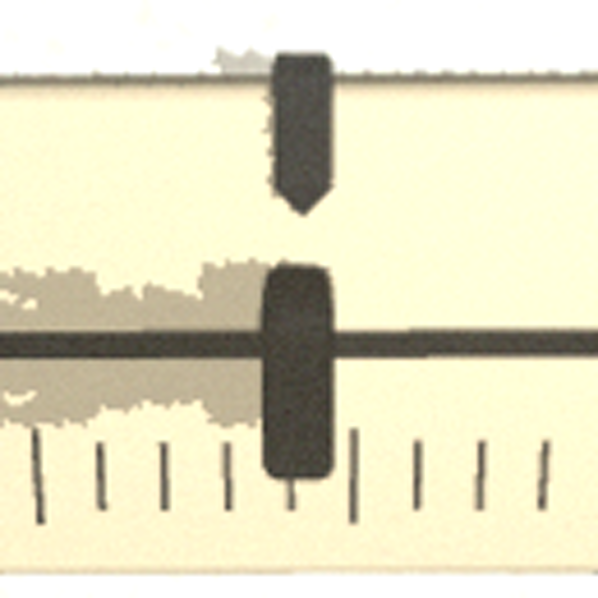

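View pics/s5.png

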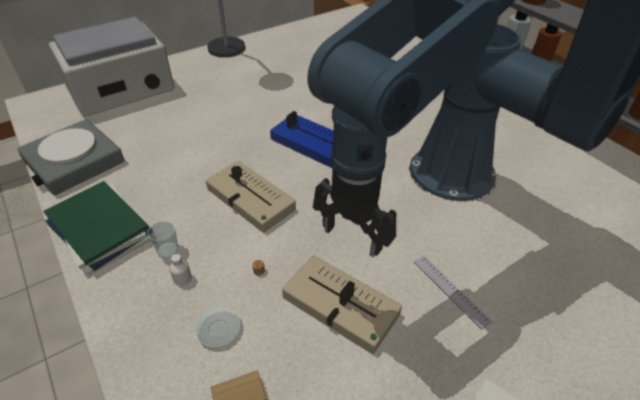

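The released bar (crop column 298) lines up with the clip tip (column 303), about 1 mm apart. In the scene view the round knob at (236,172) is unmoved and the gripper is clear. Handing in.

```bash
python3 -c "
from bench import ctrl
print(ctrl.hand_in())"
```

```text
the job is handed in; nothing more can be done
None
```

I slid the lamp dimmer's flat bar grip about 72 mm along its track until it was level with its own marker clip. I then let go, lifted the arm clear, and handed the job in about 7.5 s into the 35 s limit.

- **Alignment:** in the last wrist picture the bar stands about 1 mm from the clip along the track, well inside the 10 mm allowed.
- **Measurement disagreement:** the first scene-camera estimates of the grip and clip differed from the others by 3–5 mm along the track. I used the closer wrist view instead. The tool moved 72.5 mm against the 71.2 mm I worked out, which fits the 1 mm offset seen at the end.
- **Other checks:** in the last scene picture the round knob looks unmoved. The gripper was open, 150 mm above its grasp height, and the wrist force was near zero. No check failed.

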